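Load the stopper tray of a capping station and clamp it

TASK

Tip the stoppers out of each dosing scoop into the tray cell with the mat of the same colour, and stand every scoop, emptied, upright in the steel tray for used scoops. When all stoppers lie in their cells, turn the tray clamp knob clockwise until it clicks into its locked position. Never pick stoppers out of a scoop with the fingers (any that have fallen elsewhere may be picked up), and leave the bottle and the cup where they stand.

Things in the scene. Friction and masses are not known exactly. Their poses are not given: they have to be found in the camera images.
- station: Capping station, fixed, turned up to 0.25 rad: cream base plate 150 (its x) x 270 (its y) x 12 mm. On it a white tray, 121 x 180 mm outside, of 2 (along x) x 3 (along y) open square cells, 56 mm inside; walls and dividers 3 mm thick, tops 49 mm above the table. At the plate's -y end, 95 mm from its centre, stands the clamp knob. Origin: centre of the plate's underside.
- cell_purple: Purple mat, 54 x 54 x 2 mm, fixed as the floor of the one cell for purple stoppers (which of the six varies; unused cells have grey mats). Origin: centre of its underside, 15 mm above the table, at the cell's centre; axes parallel to the station's. Cell depth above the mat 32 mm.
- cell_yellow: Yellow mat, 54 x 54 x 2 mm, fixed as the floor of the one cell for yellow stoppers (which of the six varies; unused cells have grey mats). Origin: centre of its underside, 15 mm above the table, at the cell's centre; axes parallel to the station's. Cell depth above the mat 32 mm.
- cell_green: Green mat, 54 x 54 x 2 mm, fixed as the floor of the one cell for green stoppers (which of the six varies; unused cells have grey mats). Origin: centre of its underside, 15 mm above the table, at the cell's centre; axes parallel to the station's. Cell depth above the mat 32 mm.
- scoop_purple: Purple dosing scoop, loose, about 0.12 kg. Origin: underside, below the handle; z up, x towards the nose, which starts roughly towards the robot. Trough 22 mm wide inside, walls 22 mm high, back at x -39, open lip at x 46, z 17 mm. Its slick floor rises 0.087 rad to the lip: stoppers stay in while level and slide out when it is pitched nose-down 0.7 rad or more.
- scoop_purple_grip (a point): Grip point on the purple scoop's upright cream handle neck, over the trough: x 0, z 76 mm in the scoop's frame, same axes. Neck 18 (x) x 14 (y) mm from z 53 to 89 mm; on it a wider head, 22 x 26 mm, to z 96 mm. Pinch the neck across y from above, fingertips no lower than z 55 mm. The scoop's foot is 60 x 46 mm (x -40 to 20 mm).
- scoop_yellow: Yellow dosing scoop, loose, about 0.12 kg. Origin: underside, below the handle; z up, x towards the nose, which starts roughly towards the robot. Trough 22 mm wide inside, walls 22 mm high, back at x -39, open lip at x 46, z 17 mm. Its slick floor rises 0.087 rad to the lip: stoppers stay in while level and slide out when it is pitched nose-down 0.7 rad or more.
- scoop_yellow_grip (a point): Grip point on the yellow scoop's upright cream handle neck, over the trough: x 0, z 76 mm in the scoop's frame, same axes. Neck 18 (x) x 14 (y) mm from z 53 to 89 mm; on it a wider head, 22 x 26 mm, to z 96 mm. Pinch the neck across y from above, fingertips no lower than z 55 mm. The scoop's foot is 60 x 46 mm (x -40 to 20 mm).
- scoop_green: Green dosing scoop, loose, about 0.12 kg. Origin: underside, below the handle; z up, x towards the nose, which starts roughly towards the robot. Trough 22 mm wide inside, walls 22 mm high, back at x -39, open lip at x 46, z 17 mm. Its slick floor rises 0.087 rad to the lip: stoppers stay in while level and slide out when it is pitched nose-down 0.7 rad or more.
- scoop_green_grip (a point): Grip point on the green scoop's upright cream handle neck, over the trough: x 0, z 76 mm in the scoop's frame, same axes. Neck 18 (x) x 14 (y) mm from z 53 to 89 mm; on it a wider head, 22 x 26 mm, to z 96 mm. Pinch the neck across y from above, fingertips no lower than z 55 mm. The scoop's foot is 60 x 46 mm (x -40 to 20 mm).
- stopper_purple1: Purple tube stopper, loose, 18 x 18 mm, 14 mm high, 12 g. Starts in the purple scoop's trough (up to three in a row), or is absent (None). Origin: its centre.
- stopper_purple2: Purple tube stopper, loose, 18 x 18 mm, 14 mm high, 12 g. Starts in the purple scoop's trough (up to three in a row), or is absent (None). Origin: its centre.
- stopper_purple3: Purple tube stopper, loose, 18 x 18 mm, 14 mm high, 12 g. Starts in the purple scoop's trough (up to three in a row), or is absent (None). Origin: its centre.
- stopper_yellow1: Yellow tube stopper, loose, 18 x 18 mm, 14 mm high, 12 g. Starts in the yellow scoop's trough (up to three in a row), or is absent (None). Origin: its centre.
- stopper_yellow2: Yellow tube stopper, loose, 18 x 18 mm, 14 mm high, 12 g. Starts in the yellow scoop's trough (up to three in a row), or is absent (None). Origin: its centre.
- stopper_yellow3: Yellow tube stopper, loose, 18 x 18 mm, 14 mm high, 12 g. Starts in the yellow scoop's trough (up to three in a row), or is absent (None). Origin: its centre.
- stopper_green1: Green tube stopper, loose, 18 x 18 mm, 14 mm high, 12 g. Starts in the green scoop's trough (up to three in a row), or is absent (None). Origin: its centre.
- stopper_green2: Green tube stopper, loose, 18 x 18 mm, 14 mm high, 12 g. Starts in the green scoop's trough (up to three in a row), or is absent (None). Origin: its centre.
- stopper_green3: Green tube stopper, loose, 18 x 18 mm, 14 mm high, 12 g. Starts in the green scoop's trough (up to three in a row), or is absent (None). Origin: its centre.
- clamp (a joint): Angle of the tray clamp knob, rad: 0 open, 1.2 (69 degrees clockwise seen from above) locked. Those are its end stops. A sprung detent resists most at the start (about 0.15 N m), its hump is at 0.6; let go, it snaps to the nearer stop.
- clamp_grip (a point): On the knob's vertical axis, 73 mm above the table, at the height to grip; turns with the knob. The black grip bar is 46 mm long along this point's x, 14 mm thick along y, 49 to 86 mm above the table; pinch it across y from above. A steel tongue below points along x to 53 mm from the axis, 50 to 54 mm above the table; locked, it lies over the tray's rim.
- used_tray: Steel tray for used scoops, fixed, to the robot's right: 140 (its x) x 270 (its y) x 22 mm outside, walls and floor 5 mm thick. Room for three scoops standing side by side along its y, noses along its x. Origin: centre of its underside.
- reagent_bottle: Bystander: amber bottle 60 mm across, 130 mm high, loose. Origin: centre of its underside.
- sample_cup: Bystander: blue cup 50 mm across, 50 mm high, loose. Origin: centre of its underside.
Mind the look-alikes: they are no part of the job. There is more than one size of the scoop_green; the one meant has the size given above.

How it is judged (in metres and radians):
On the way, in this order (a step that is already met when the one before it is completed fails the run):
1. every stopper lies in the cell of its colour, the clamp still open (x of stopper_purple1 in the frame of cell_purple between -0.025 and 0.025 m and y of stopper_purple1 in the frame of cell_purple between -0.025 and 0.025 m and z of each of stopper_purple1, stopper_purple2, stopper_purple3 in the frame of cell_purple below 0.034 m and linear speed of each of stopper_purple1, stopper_purple2, stopper_purple3, stopper_yellow1, stopper_yellow2, stopper_yellow3, stopper_green1, stopper_green2, stopper_green3 below 0.03 m/s and x of stopper_purple2 in the frame of cell_purple between -0.025 and 0.025 m and y of stopper_purple2 in the frame of cell_purple between -0.025 and 0.025 m and x of stopper_purple3 in the frame of cell_purple between -0.025 and 0.025 m and y of stopper_purple3 in the frame of cell_purple between -0.025 and 0.025 m and x of stopper_yellow1 in the frame of cell_yellow between -0.025 and 0.025 m and y of stopper_yellow1 in the frame of cell_yellow between -0.025 and 0.025 m and z of each of stopper_yellow1, stopper_yellow2, stopper_yellow3 in the frame of cell_yellow below 0.034 m and x of stopper_yellow2 in the frame of cell_yellow between -0.025 and 0.025 m and y of stopper_yellow2 in the frame of cell_yellow between -0.025 and 0.025 m and x of stopper_yellow3 in the frame of cell_yellow between -0.025 and 0.025 m and y of stopper_yellow3 in the frame of cell_yellow between -0.025 and 0.025 m and x of stopper_green1 in the frame of cell_green between -0.025 and 0.025 m and y of stopper_green1 in the frame of cell_green between -0.025 and 0.025 m and z of each of stopper_green1, stopper_green2, stopper_green3 in the frame of cell_green below 0.034 m and x of stopper_green2 in the frame of cell_green between -0.025 and 0.025 m and y of stopper_green2 in the frame of cell_green between -0.025 and 0.025 m and x of stopper_green3 in the frame of cell_green between -0.025 and 0.025 m and y of stopper_green3 in the frame of cell_green between -0.025 and 0.025 m and value of joint clamp below 0.5 rad), for 0.2 s.
2. the clamp knob has clicked into its locked position (value of joint clamp between 1.05 and 1.3 rad), for 0.2 s.
At the end, for the whole second after the job is handed in: Every stopper rests in the cell of its colour (centre within 25 mm of the cell's centre along both sides, at most 49 mm above the table), all three scoops stand upright (within 0.15 rad) on the floor of the used-scoop tray, and the clamp knob rests locked (above 1.05 rad) (all of step 2 and x of stopper_purple1 in the frame of cell_purple between -0.025 and 0.025 m and y of stopper_purple1 in the frame of cell_purple between -0.025 and 0.025 m and z of each of stopper_purple1, stopper_purple2, stopper_purple3 in the frame of cell_purple below 0.034 m and linear speed of each of stopper_purple1, stopper_purple2, stopper_purple3, stopper_yellow1, stopper_yellow2, stopper_yellow3, stopper_green1, stopper_green2, stopper_green3, scoop_purple, scoop_yellow, scoop_green below 0.03 m/s and x of stopper_purple2 in the frame of cell_purple between -0.025 and 0.025 m and y of stopper_purple2 in the frame of cell_purple between -0.025 and 0.025 m and x of stopper_purple3 in the frame of cell_purple between -0.025 and 0.025 m and y of stopper_purple3 in the frame of cell_purple between -0.025 and 0.025 m and x of stopper_yellow1 in the frame of cell_yellow between -0.025 and 0.025 m and y of stopper_yellow1 in the frame of cell_yellow between -0.025 and 0.025 m and z of each of stopper_yellow1, stopper_yellow2, stopper_yellow3 in the frame of cell_yellow below 0.034 m and x of stopper_yellow2 in the frame of cell_yellow between -0.025 and 0.025 m and y of stopper_yellow2 in the frame of cell_yellow between -0.025 and 0.025 m and x of stopper_yellow3 in the frame of cell_yellow between -0.025 and 0.025 m and y of stopper_yellow3 in the frame of cell_yellow between -0.025 and 0.025 m and x of stopper_green1 in the frame of cell_green between -0.025 and 0.025 m and y of stopper_green1 in the frame of cell_green between -0.025 and 0.025 m and z of each of stopper_green1, stopper_green2, stopper_green3 in the frame of cell_green below 0.034 m and x of stopper_green2 in the frame of cell_green between -0.025 and 0.025 m and y of stopper_green2 in the frame of cell_green between -0.025 and 0.025 m and x of stopper_green3 in the frame of cell_green between -0.025 and 0.025 m and y of stopper_green3 in the frame of cell_green between -0.025 and 0.025 m and x of scoop_purple in the frame of used_tray between -0.06 and 0.06 m and y of scoop_purple in the frame of used_tray between -0.12 and 0.12 m and z of each of scoop_purple, scoop_yellow, scoop_green in the frame of used_tray below 0.015 m and angle between each of scoop_purple, scoop_yellow, scoop_green's own z axis and vertical below 0.15 rad and x of scoop_yellow in the frame of used_tray between -0.06 and 0.06 m and y of scoop_yellow in the frame of used_tray between -0.12 and 0.12 m and x of scoop_green in the frame of used_tray between -0.06 and 0.06 m and y of scoop_green in the frame of used_tray between -0.12 and 0.12 m); the robot touches nothing.
It fails at once if a stopper is pinched by the fingers while it is still in its scoop ((contact force between the fingers and stopper_purple1 above 1 N and y of stopper_purple1 in the frame of scoop_purple between -0.012 and 0.012 m and x of stopper_purple1 in the frame of scoop_purple between -0.045 and 0.035 m and z of stopper_purple1 in the frame of scoop_purple between 0.01 and 0.045 m) or (contact force between the fingers and stopper_purple2 above 1 N and y of stopper_purple2 in the frame of scoop_purple between -0.012 and 0.012 m and x of stopper_purple2 in the frame of scoop_purple between -0.045 and 0.035 m and z of stopper_purple2 in the frame of scoop_purple between 0.01 and 0.045 m) or (contact force between the fingers and stopper_purple3 above 1 N and y of stopper_purple3 in the frame of scoop_purple between -0.012 and 0.012 m and x of stopper_purple3 in the frame of scoop_purple between -0.045 and 0.035 m and z of stopper_purple3 in the frame of scoop_purple between 0.01 and 0.045 m) or (contact force between the fingers and stopper_yellow1 above 1 N and y of stopper_yellow1 in the frame of scoop_yellow between -0.012 and 0.012 m and x of stopper_yellow1 in the frame of scoop_yellow between -0.045 and 0.035 m and z of stopper_yellow1 in the frame of scoop_yellow between 0.01 and 0.045 m) or (contact force between the fingers and stopper_yellow2 above 1 N and y of stopper_yellow2 in the frame of scoop_yellow between -0.012 and 0.012 m and x of stopper_yellow2 in the frame of scoop_yellow between -0.045 and 0.035 m and z of stopper_yellow2 in the frame of scoop_yellow between 0.01 and 0.045 m) or (contact force between the fingers and stopper_yellow3 above 1 N and y of stopper_yellow3 in the frame of scoop_yellow between -0.012 and 0.012 m and x of stopper_yellow3 in the frame of scoop_yellow between -0.045 and 0.035 m and z of stopper_yellow3 in the frame of scoop_yellow between 0.01 and 0.045 m) or (contact force between the fingers and stopper_green1 above 1 N and y of stopper_green1 in the frame of scoop_green between -0.012 and 0.012 m and x of stopper_green1 in the frame of scoop_green between -0.045 and 0.035 m and z of stopper_green1 in the frame of scoop_green between 0.01 and 0.045 m) or (contact force between the fingers and stopper_green2 above 1 N and y of stopper_green2 in the frame of scoop_green between -0.012 and 0.012 m and x of stopper_green2 in the frame of scoop_green between -0.045 and 0.035 m and z of stopper_green2 in the frame of scoop_green between 0.01 and 0.045 m) or (contact force between the fingers and stopper_green3 above 1 N and y of stopper_green3 in the frame of scoop_green between -0.012 and 0.012 m and x of stopper_green3 in the frame of scoop_green between -0.045 and 0.035 m and z of stopper_green3 in the frame of scoop_green between 0.01 and 0.045 m)).
It fails at once if the bottle or the cup is pushed more than 40 mm or knocked over (distance of any of reagent_bottle, sample_cup from where it was at the start of the episode above 0.04 m or angle between any of reagent_bottle, sample_cup's own z axis and vertical above 0.5 rad).
Of stopper_purple1, stopper_purple2, stopper_purple3, stopper_yellow1, stopper_yellow2, stopper_yellow3, stopper_green1, stopper_green2, stopper_green3 only 5 to 8 are there at a start; the rules pass over those that are not, and their reading is None.
At some moment in a run one of scoop_purple, scoop_yellow, scoop_green may be knocked a few centimetres aside while the robot is not near it.
Once in a run the grip may slacken for a moment while it holds something.
It also fails if it takes over 200 s, if anything falls off the work surface, if the arm or the gripper's body presses on something with over 40 N, if the wrist force passes 120 N, or if a joint passes its speed limit or range.

ROBOT

A 6-joint arm with a two-finger parallel gripper is mounted at the origin on the work surface. World frame = base frame: x ahead of the robot, y to its left, z up, the work surface at z = 0. Lengths are in mm, angles in rad, forces in N, time in s.
With the tool pointing down it reaches from about 275 to 825 mm from the base axis. Payload 4.9 kg.
Tool frame: the origin (TCP) lies at the very end of the fingers, on their centre line; the grasp point (between the pads) lies 19 mm behind it; z points along the fingers, y is the line along which they close (so a half turn about z gives the same grasp; the last joint's range is limited). The gripper opens to 85 mm and grips with 20 to 120 N. Pads are 22 mm wide; open, the fingers measure 114 mm over their backs; the gripper's body (76 mm by 85 mm) begins 54 mm behind the grasp point. The pads swing forward as they close: fully open they stand 13 mm farther back than shut.
Start: joints at [-1.44, 0.326, -0.193, 1.052, 0, 1.437], TCP at [143.955, -530.844, 231.281] pointing down, gripper open.
Joint ranges: [-2.65, 2.65], [-0.97, 1.79], [-1.3, 1.35], [-1.93, 2.1], [-1.47, 1.37], [-3.14, 3.14]. Speed limits (rad/s): [2.57, 2.57, 3.14, 3.14, 3.14, 3.14].

INTERFACE

Orientations are given as [roll, pitch, yaw] about the fixed x, y, z axes, in that order (R = Rz(yaw) Ry(pitch) Rx(roll)).
In Python, from bench import bot, solve_ik, imaging gives the robot as it stands. Calls block until the motion is done:
- bot.move_ptp(position, orientation): joint-space move of the TCP to a pose.
- bot.movel(position, rot=None, max_speed=150, threshold=None): straight line of the TCP; rot=None keeps the orientation; max_speed is the mean speed in mm/s. With threshold (N) it stops when the force on the tool has changed by that much, and returns True; else False.
- bot.move_j(angles): joint-space move.
- bot.grip(opening, effort=None): opening from 0.0 (shut) to 1.0 (fully open); effort is the grip in N (None keeps the last); returns when the fingers have stopped.
- bot.dwell(seconds).
- solve_ik(position, orientation): joint angles nearest the present ones, or None.
- bot.get_state(): the state.
- imaging.capture(name): name is "scene" or "side" or "wrist"; returns the picture (480x640x3 uint8, blue, green, red); there is no depth.
- imaging.camera_model(name): a dict with "K" (3x3 intrinsics, pixels), "k1" (the pictures are not rectified: a ray, as slopes to the right and down, at radius r is drawn at 1 + k1 r^2 times it, then the intrinsics apply), "position" and "rotation" of the camera in the world. Camera axes: x right, y up, looking along -z (the intrinsics and any distortion apply to the point x, -y, -z); pixel columns grow to the right and rows downward; lengths in mm; the calibration is good to about 2 mm. A picture is of the moment at which its call begins: read the wrist's pose just before it. camera_model takes no time and is no camera call; for the wrist camera it gives the pose at the moment of the call.
A pose or a line that the arm cannot do raises bot.IKError and nothing moves.
- bot.sign_off(): hands the job in; it is judged then, once.
The state is a dict: "t": time; "qpos": joint angles; "joint_velocities": joint speeds; "effort": joint torques, N m; "tcp_pos": TCP position; "orientation": TCP orientation; "contact_force": force on the tool from outside, world axes, zero at the start; "wrist_torque": the same for the moment, N m; "opening": opening from 0.0 (shut) to 1.0 (fully open); "gripper_force": force on a finger pad.
Only numpy, scipy, OpenCV 4.12 (cv2) and the standard library are available. Lean on these libraries where they do the work, as an engineer would, in place of code of your own. Each camera call takes 0.05 s, during which the arm holds its last target. There are 200 camera calls.

## Working session

There is one attempt and no reset: what is moved stays moved. The work goes in short steps, each a Python script; the robot and the scene stay as the last script left them, time stands still between calls to the robot, and variables do not carry over. Pictures are saved under pics/ and viewed, at most 14 in all, crops included, and the job is handed in when it is done.

```bash
ls; mkdir -p pics; python3 - <<'E'
from bench import bot, solve_ik, imaging
import cv2
for n in ["scene","side"]:
    cv2.imwrite(f"pics/{n}0.png",imaging.capture(n)); print(n,imaging.camera_model(n))
s=bot.get_state(); print(s)
E
```

```text
pics
scene {'K': array([[434.92597872,   0.        , 321.2083052 ],
       [  0.        , 434.92597872, 241.46654593],
       [  0.        ,   0.        ,   1.        ]]), 'k1': -0.032904756852306705, 'position': array([973.25591198, 423.32071226, 877.02289294]), 'rotation': array([0.66958876, 0.01203303, 2.23305236])}
side {'K': array([[465.56394579,   0.        , 321.54201659],
       [  0.        , 465.56394579, 241.62026723],
       [  0.        ,   0.        ,   1.        ]]), 'k1': -0.0378789147566378, 'position': array([220.62486411, 657.63956915, 656.41463137]), 'rotation': array([ 0.87695904, -0.01607222, -2.69841252])}
{'t': 0.1, 'qpos': array([-1.44019811e+00,  3.26903741e-01, -1.93472615e-01,  1.05200926e+00,
        8.81875860e-06,  1.43659433e+00]), 'joint_velocities': array([-0.00012531,  0.00025935,  0.00231789, -0.00174357,  0.00066981,
       -0.00021777]), 'effort': array([ 5.39507528e-04, -4.44239187e+01,  2.63038015e+01,  7.93800893e-03,
       -1.50594697e-04, -2.88294487e-06]), 'tcp_pos': array([ 143.88824282, -530.3054293 ,  230.56591828]), 'orientation': array([-3.14001884e+00, -2.21385011e-04,  2.64800033e-01]), 'contact_force': array([ 0.58459842, -0.48618653, -0.15243142]), 'wrist_torque': array([-0.00364073,  0.01683914,  0.03211528]), 'gripper_force': 0.0, 'opening': 0.9961767417483407}
```

View pics/scene0.png

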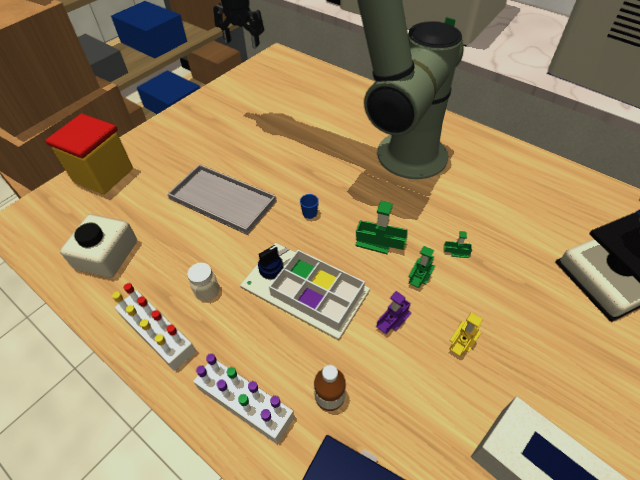

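View pics/side0.png

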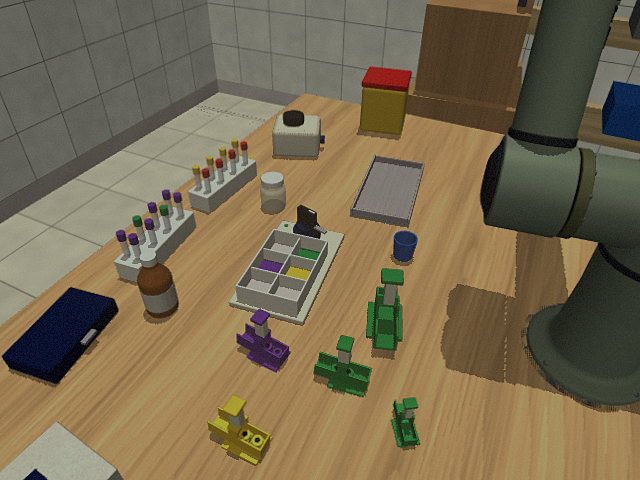

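```bash
cat > h.py <<'E'
from bench import bot, solve_ik, imaging
import numpy as np, cv2
from scipy.spatial.transform import Rotation as R
def cam(name):
    m=imaging.camera_model(name); 
    return m
def rays(m,px):
    px=np.asarray(px,float).reshape(-1,1,2)
    n=cv2.undistortPoints(px,m["K"],np.array([m["k1"],0,0,0,0.]))[:,0]
    d=np.c_[n[:,0],-n[:,1],-np.ones(len(n))]
    return R.from_euler("xyz",m["rotation"]).apply(d)
def onplane(m,px,z):
    d=rays(m,px); o=m["position"]
    return o+d*((np.broadcast_to(z,len(d))-o[2])/d[:,2])[:,None]
def project(m,P):
    p=R.from_euler("xyz",m["rotation"]).inv().apply(np.atleast_2d(P)-m["position"])
    q=np.c_[p[:,0],-p[:,1],-p[:,2]]
    return cv2.projectPoints(q,np.zeros(3),np.zeros(3),m["K"],np.array([m["k1"],0,0,0,0.]))[0][:,0]
E
python3 - <<'E'
from h import *
np.set_printoptions(suppress=True,precision=1)
m=cam("scene")
print("tray",onplane(m,[(202,168),(275,202),(240,230),(169,196)],22))
print("mats p y g",onplane(m,[(312,298),(323,281),(302,269)],17))
print("knob",onplane(m,[(268,252)],86))
print("heads p y g big small",onplane(m,[(399,299),(474,320),(429,254),(385,208),(463,237)],96))
print("bot cup",onplane(m,[(330,372),(310,200)],[130,50]))
m=cam("side")
print("heads",onplane(m,[(261,317),(235,406),(346,342)],96))
print("mats",onplane(m,[(271,268),(298,274),(308,256)],17), cam("wrist"))
E
```

```text
tray [[ 441.5 -445.8   22. ]
 [ 414.3 -184.2   22. ]
 [ 543.  -190.    22. ]
 [ 574.9 -433.7   22. ]]
mats p y g [[585.6  81.2  17. ]
 [533.7  72.8  17. ]
 [537.3  11.7  17. ]]
knob [[583.2 -46.8  86. ]]
heads p y g big small [[513.4 257.2  96. ]
 [463.7 402.4  96. ]
 [373.3 249.2  96. ]
 [315.1  95.2  96. ]
 [282.5 287.4  96. ]]
bot cup [[735.9 246.6 130. ]
 [371.4 -95.9  50. ]]
heads [[507.2 255.2  96. ]
 [458.1 403.4  96. ]
 [367.7 241.2  96. ]]
mats [[596.3  78.8  17. ]
 [539.8  70.1  17. ]
 [546.1  13.3  17. ]] {'K': array([[387.8,   0. , 313.6],
       [  0. , 387.8, 243.7],
       [  0. ,   0. ,   1. ]]), 'k1': -0.08722122676929212, 'position': array([ 207. , -513.5,  372.6]), 'rotation': array([-0.3,  0. , -1.3])}
```

```bash
cat >> h.py <<'E'
import pickle
def shot(tag,name="wrist"):
    m=cam(name); im=imaging.capture(name); cv2.imwrite(f"pics/{tag}.png",im); pickle.dump(m,open(f"pics/{tag}.pkl","wb")); return m,im
E
python3 - <<'E'
from h import *
np.set_printoptions(suppress=True,precision=2)
for tag,p in [("w_st",[500,10,330]),("w_sc",[400,290,330])]:
    bot.move_ptp(p,[np.pi,0,0]); bot.dwell(.3)
    m,_=shot(tag); print(m["position"],m["rotation"],bot.get_state()["tcp_pos"],bot.get_state()["orientation"],bot.get_state()["t"],bot.get_state()["qpos"])
E
```

```text
[565.43   9.13 471.88] [-0.27  0.   -1.57] [500.01   9.69 329.94] [ 3.14  0.   -0.  ] 2.7833 [-0.13  0.18 -0.13  1.26 -0.    3.01]
[465.41 289.53 471.97] [-0.27  0.   -1.57] [400.03 289.98 330.02] [-3.14 -0.   -0.  ] 7.8 [ 0.48  0.17 -0.14  1.25  0.   -2.66]
```

View pics/w_sc.png

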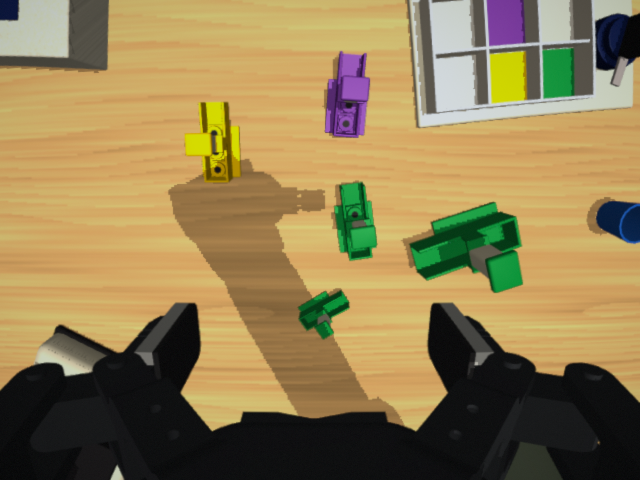

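View pics/w_st.png

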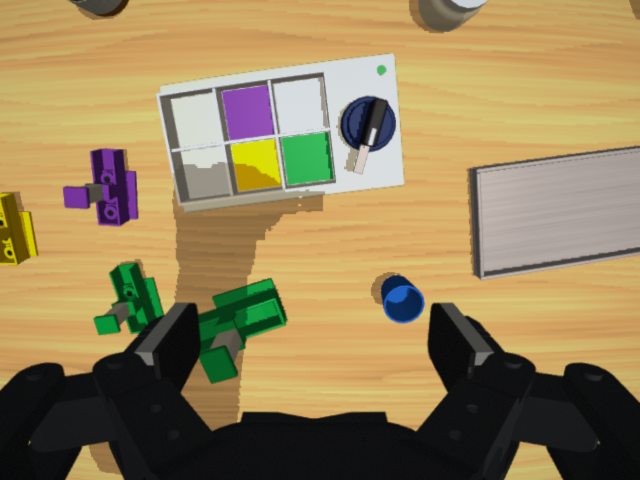

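```bash
python3 - <<'E'
import cv2,numpy as np
a=cv2.imread("pics/w_sc.png"); b=cv2.imread("pics/w_st.png"); c=cv2.imread("pics/side0.png"); d=cv2.imread("pics/scene0.png")
f=lambda i,x,y,w=65,h=55:cv2.resize(i[y-h:y+h,x-w:x+w],(390,300),interpolation=cv2.INTER_CUBIC)
cv2.imwrite("pics/crop1.png",np.vstack([np.hstack([f(a,215,142),f(a,348,100)]),np.hstack([f(a,355,220),f(b,380,128)])]))
E
```

```text
(no output)
```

View pics/crop1.png

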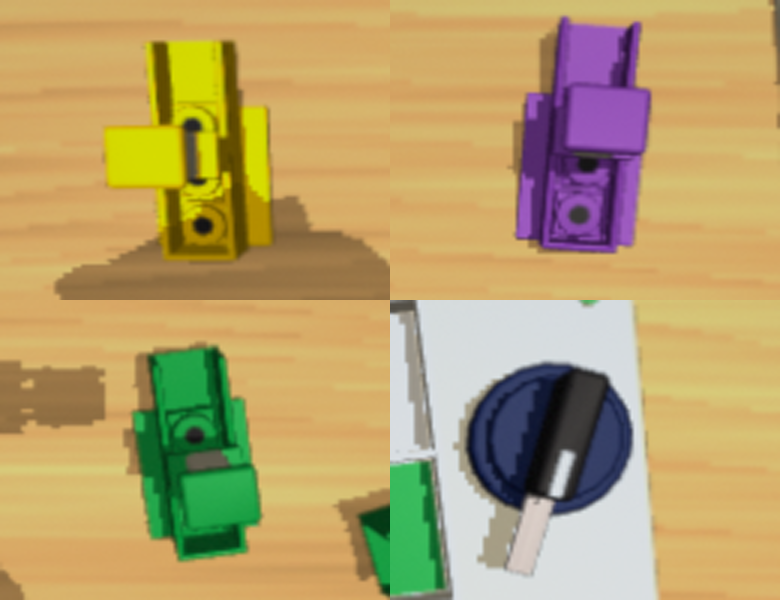

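```bash
python3 - <<'E'
from h import *
np.set_printoptions(suppress=True,precision=2)
m=pickle.load(open("pics/w_sc.pkl","rb"))
for n,head,L,Rr,o in [("yellow",(145,157),((148,42),(165,258)),((237,42),(240,258)),(150,87)),
 ("purple",(217,119),((172,18),(151,245)),((251,22),(228,245)),(283,45)),
 ("green",(221,198),((148,52),(180,255)),((218,48),(243,253)),(290,165))]:
    T=lambda p:np.array(p)/[3,300/110]+o
    h=onplane(m,[T(head)],96)[0]
    l=onplane(m,[T(p) for p in L],37);r=onplane(m,[T(p) for p in Rr],37)
    d=[l[0]-l[1],r[0]-r[1]]
    mid=(l.mean(0)+r.mean(0))/2
    print(n,h,[np.linalg.norm(x) for x in d],[np.arctan2(x[1],x[0]) for x in d],"mid",mid,"w",np.linalg.norm(l[0]-r[0]))
# station: tray top corners
m=pickle.load(open("pics/w_st.pkl","rb"))
t=onplane(m,[(160,93),(325,73),(335,183)],49); p=onplane(m,[(395,54),(404,184)],12)
print(t,p,np.linalg.norm(t[0]-t[1]),np.linalg.norm(t[1]-t[2]),np.linalg.norm(p[0]-p[1]))
d=t[0]-t[1];print("yaw",np.arctan2(-d[0],d[1]), np.arctan2(*(p[0]-p[1])[[1,0]]),np.arctan2(*(t[1]-t[2])[[1,0]]))
c=(t[0]+t[2])/2;print("tray centre",c)
im=cv2.imread("pics/w_st.png")
yaw=np.arctan2(-d[0],d[1])
st=R.from_euler("z",yaw)
for i in(-1,1):
  for j in (-1,0,1):
    for sx in(-28,28):
      for sy in(-28,28):
        q=project(m,c+st.apply([29.5*i+sx,59*j+sy,0]))[0]; cv2.circle(im,tuple(int(v*4) for v in q),4,(0,0,255),-1,shift=2) if 0 else cv2.drawMarker(im,tuple(int(round(v)) for v in q),(0,0,255),0,3)
hsv=cv2.cvtColor(cv2.imread("pics/w_st.png"),cv2.COLOR_BGR2HSV)
cv2.imwrite("pics/ov1.png",cv2.resize(im[40:225,140:480],None,fx=2.3,fy=2.3,interpolation=cv2.INTER_CUBIC))
k=onplane(m,[(372,128)],86);print("knob",k)
# IK for pours
for yw in np.arange(-3,3.2,.5):
    q=solve_ik([640,80,130],(R.from_euler("z",yw)*R.from_euler("y",1.0)*R.from_euler("x",np.pi)).as_euler("xyz"))
    print(round(yw,1),q)
E
```

```text
yellow [459.89 399.62  96.  ] [np.float64(85.43887290219054), np.float64(85.14284554163703)] [np.float64(0.011655770587332456), np.float64(-0.03405216149454694)] mid [460.75 397.39  37.  ] w 32.277862266610946
purple [509.83 251.56  96.  ] [np.float64(85.66209902820032), np.float64(84.30818030980127)] [np.float64(-0.0753749748055048), np.float64(-0.07260108234922935)] mid [511.06 251.37  37.  ] w 27.640373810477378
green [368.45 239.66  96.  ] [np.float64(88.36709907750276), np.float64(88.97270545324463)] [np.float64(0.15988706364575006), np.float64(0.14335798380597797)] mid [372.1  241.39  37.  ] w 26.16182412227241
[[613.12 170.67  49.  ]
 [630.59  -2.17  49.  ]
 [517.55 -13.71  49.  ]] [[657.23 -80.77  12.  ]
 [512.49 -97.78  12.  ]] 173.72197868887187 113.6280449848568 145.7406570207404
yaw 0.10074561228816553 0.11697709095966856 0.10171182001544227
tray centre [565.33  78.48  49.  ]
knob [[574.8  -46.72  86.  ]]
-3.0 [-0.08  0.47 -1.15 -1.04  0.18 -0.12]
-2.5 [-0.33  0.45 -0.96 -0.56  0.77 -0.67]
-2.0 [-0.41  0.6  -0.46  0.48  1.   -1.54]
-1.5 [-0.37  0.91  0.15  1.39  0.87 -2.29]
-1.0 [-0.27  1.23  0.8   2.    0.6  -2.69]
-0.5 None
0.0 None
0.5 None
1.0 None
1.5 [ 0.37  1.02  0.39  1.52 -0.86  2.29]
2.0 [ 0.41  0.69 -0.28  0.58 -1.    1.54]
2.5 [ 0.34  0.5  -0.83 -0.47 -0.78  0.68]
3.0 [ 0.11  0.48 -1.11 -1.01 -0.21  0.14]
```

View pics/ov1.png

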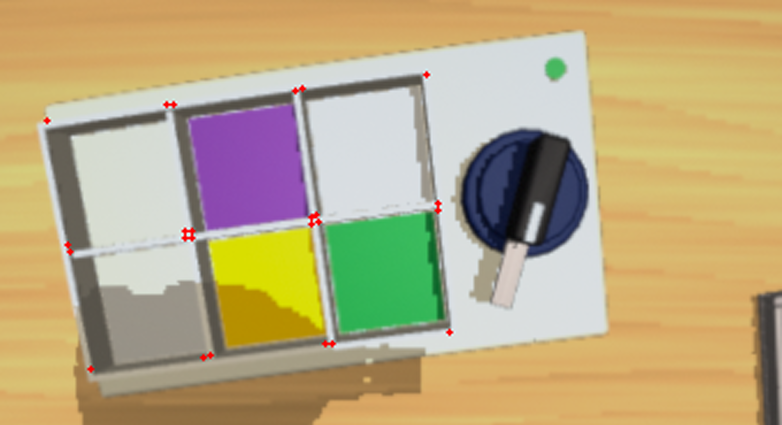

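```bash
cat >> h.py <<'E'
YAW=0.105; C=np.array([565.3,78.5,0]); ST=R.from_euler("z",YAW)
CELL={"yellow":C+ST.apply([-29.5,0,0]),"purple":C+ST.apply([29.5,0,0]),"green":C+ST.apply([-29.5,-59,0])}
SC={"yellow":((460,400),-.01),"purple":((509.3,251.6),-.074),"green":((368.5,240.2),.15)}
TZ=58.
def eul(yaw,th=0): return (R.from_euler("z",yaw)*R.from_euler("y",th)*R.from_euler("x",np.pi)).as_euler("xyz")
def liptcp(lip,yaw,th,off=(46,0,17-TZ)):
    return np.asarray(lip)-(R.from_euler("z",yaw)*R.from_euler("y",th)).apply(off)
def st():
    s=bot.get_state(); return "t %.1f op %.3f gf %.1f F %s tcp %s q6 %.2f"%(s["t"],s["opening"],s["gripper_force"],np.round(s["contact_force"],1),np.round(s["tcp_pos"],1),s["qpos"][5])
RNG={"yellow":((22,120,90),(34,255,255)),"purple":((130,80,40),(155,255,255)),"green":((50,100,30),(80,255,255))}
def blobs(im,c,amin=150):
    k=cv2.inRange(cv2.cvtColor(im,cv2.COLOR_BGR2HSV),*RNG[c])
    n,l,s,ce=cv2.connectedComponentsWithStats(k); return [(int(s[i,4]),np.round(ce[i],1).tolist()) for i in range(1,n) if s[i,4]>amin]
def grasp(c):
    (x,y),yw=SC[c]
    bot.grip(0.7)
    bot.move_ptp([x,y,135],eul(yw)); bot.movel([x,y,TZ],max_speed=80)
    bot.grip(0.0,effort=90); bot.dwell(.2); print("gripped",st())
    bot.movel([x,y,160],max_speed=80); print("lifted",st())
def carry(c,lipback=15,lipz=54,yaw=-np.pi+YAW):
    (x,y),yw=SC[c]; lip=CELL[c]-lipback*np.array([np.cos(yaw),np.sin(yaw),0])
    lip[2]=lipz
    a=np.array([x,y,160]); b=liptcp(lip,yaw,0); b[2]=160
    for f in (.25,.5,.75,1): bot.movel(a+(b-a)*f,eul(yw+(yaw-yw)*f),max_speed=90)
    print("over",st())
    return lip,yaw
def pour(lip,yaw,end=1.05):
    up=np.array([0,0,12])
    for th in (0.,.35): bot.movel(liptcp(lip+up*(1 if th==0 else .3),yaw,th),eul(yaw,th),max_speed=60)
    for th in np.arange(.45,end+.01,.1): bot.movel(liptcp(lip,yaw,th),eul(yaw,th),max_speed=40)
    bot.dwell(.6); print("poured",st())
E
python3 - <<'E'
from h import *
a=cv2.imread("pics/w_sc.png")
for c in RNG: print(c,blobs(a,c))
m,b=shot("w_sc1")
for c in RNG: print(c,blobs(b,c))
# ik precheck of pours
for c in CELL:
    yaw=-np.pi+YAW; lip=CELL[c]-15*np.array([np.cos(yaw),np.sin(yaw),0]); lip[2]=54
    print(c,[None if (q:=solve_ik(liptcp(lip,yaw,t),eul(yaw,t))) is None else np.round(q,2).tolist() for t in (0,.6,1.05)])
grasp("yellow"); lip,yaw=carry("yellow")
shot("y_over","side")
E
```

```text
yellow [(1247, [171.9, 7.4]), (169, [368.4, 3.8]), (444, [336.8, 15.8]), (2153, [258.3, 34.7]), (1764, [508.2, 76.5]), (3041, [215.1, 142.0]), (172, [393.2, 112.0]), (186, [398.0, 121.7]), (265, [37.2, 129.3]), (250, [455.4, 198.5]), (244, [129.9, 222.0]), (206, [552.4, 222.4]), (481, [309.7, 236.1]), (184, [175.6, 242.2]), (228, [597.1, 242.1]), (153, [622.1, 279.2]), (171, [416.2, 284.3]), (155, [13.7, 314.2]), (219, [81.4, 317.8]), (247, [388.5, 318.2]), (242, [115.8, 329.3]), (180, [525.4, 332.3]), (159, [262.4, 408.4]), (255, [215.8, 414.4])]
purple [(1624, [505.6, 21.6]), (2836, [347.5, 96.9])]
green [(1483, [558.1, 72.5]), (2313, [355.1, 222.2]), (5817, [471.7, 245.8]), (1277, [322.2, 311.4])]
yellow [(1267, [174.2, 7.4]), (386, [343.3, 15.8]), (2040, [260.6, 35.3]), (1767, [508.2, 76.5]), (3041, [215.1, 142.0]), (178, [393.7, 111.9]), (200, [396.9, 121.7]), (243, [454.9, 198.5]), (162, [39.1, 200.4]), (212, [551.6, 222.3]), (247, [130.6, 221.9]), (469, [309.5, 236.3]), (200, [174.1, 241.9]), (232, [597.1, 242.0]), (165, [419.4, 284.0]), (178, [18.0, 313.8]), (224, [79.8, 318.
[... 170 characters left out ...]
 [215.3, 414.3])]
purple [(1624, [505.6, 21.6]), (2840, [347.5, 96.9])]
green [(1478, [558.1, 72.5]), (2313, [355.1, 222.2]), (5820, [471.7, 245.8]), (1280, [322.3, 311.3])]
yellow [[0.01, 0.54, -0.23, 0.8, 0.0, -0.09], [-0.03, 0.22, -0.96, -0.21, 0.08, -0.11], None]
purple [[0.02, 0.64, -0.05, 0.88, 0.0, -0.08], [-0.02, 0.31, -0.83, -0.16, 0.07, -0.1], None]
green [[-0.08, 0.54, -0.23, 0.8, 0.0, -0.19], [-0.18, 0.22, -0.96, -0.19, 0.16, -0.24], None]
gripped t 10.9 op 0.286 gf 87.9 F [0.1 0.4 4.7] tcp [460.4 400.4  58.6] q6 -2.54
lifted t 12.3 op 0.290 gf 88.1 F [-0.4 -0.3 -2.3] tcp [459.6 399.7 159.3] q6 -2.54
over t 16.7 op 0.287 gf 88.1 F [ 0.3 -0.7 -0.9] tcp [596.4  82.2 159.9] q6 -0.09
```

View pics/y_over.png

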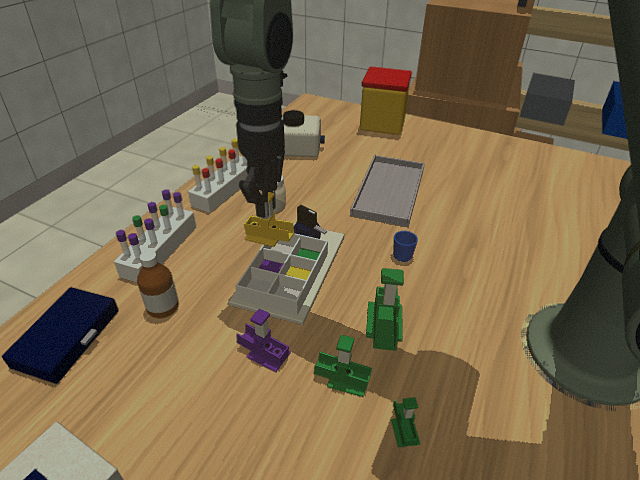

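```bash
python3 - <<'E'
from h import *
for c in CELL:
  for yr in (-np.pi,-2.8,-2.4,-2.0,-np.pi/2,-1.2):
    yaw=yr+YAW; ok=[]
    lip=CELL[c]-13*np.array([np.cos(yaw),np.sin(yaw),0]); lip[2]=54
    for t in np.arange(0,1.3,.1):
        q=solve_ik(liptcp(lip,yaw,t),eul(yaw,t)); 
        if q is not None: ok.append((round(t,1),round(q[5],1)))
    print(c,round(yr,2),ok[0],ok[-1],len(ok))
E
```

```text
yellow -3.14 (np.float64(0.0), np.float64(-0.1)) (np.float64(0.8), np.float64(-0.1)) 9
yellow -2.8 (np.float64(0.0), np.float64(-0.4)) (np.float64(0.9), np.float64(-0.5)) 10
yellow -2.4 (np.float64(0.0), np.float64(-0.8)) (np.float64(1.2), np.float64(-1.2)) 13
yellow -2.0 (np.float64(0.0), np.float64(-1.1)) (np.float64(1.2), np.float64(-2.2)) 13
yellow -1.57 (np.float64(0.0), np.float64(-1.6)) (np.float64(1.2), np.float64(-2.6)) 13
yellow -1.2 (np.float64(0.0), np.float64(-1.9)) (np.float64(1.2), np.float64(-2.8)) 13
purple -3.14 (np.float64(0.0), np.float64(-0.1)) (np.float64(1.0), np.float64(-0.1)) 11
purple -2.8 (np.float64(0.0), np.float64(-0.4)) (np.float64(1.1), np.float64(-0.4)) 12
purple -2.4 (np.float64(0.0), np.float64(-0.8)) (np.float64(1.2), np.float64(-1.0)) 13
purple -2.0 (np.float64(0.0), np.float64(-1.1)) (np.float64(1.2), np.float64(-2.0)) 13
purple -1.57 (np.float64(0.0), np.float64(-1.6)) (np.float64(1.2), np.float64(-2.6)) 13
purple -1.2 (np.float64(0.0), np.float64(-1.9)) (np.float64(1.2), np.float64(-2.8)) 13
green -3.14 (np.float64(0.0), np.float64(-0.2)) (np.float64(0.8), np.float64(-0.2)) 9
green -2.8 (np.float64(0.0), np.float64(-0.5)) (np.float64(1.0), np.float64(-0.7)) 11
green -2.4 (np.float64(0.0), np.float64(-0.9)) (np.float64(1.2), np.float64(-1.5)) 13
green -2.0 (np.float64(0.0), np.float64(-1.2)) (np.float64(1.2), np.float64(-2.3)) 13
green -1.57 (np.float64(0.0), np.float64(-1.7)) (np.float64(1.2), np.float64(-2.7)) 13
green -1.2 (np.float64(0.0), np.float64(-2.1)) (np.float64(1.2), np.float64(-2.9)) 13
```

```bash
cat >> h.py <<'E'
PY=-np.pi/2+YAW
def unpour(lip,yaw,end=1.05):
    bot.movel(liptcp(lip+[0,0,35],yaw,end),eul(yaw,end),max_speed=80)
    p=liptcp(lip,yaw,0); p[2]=165
    bot.movel(p,eul(yaw,0),max_speed=80)
E
python3 - <<'E'
from h import *
yaw=PY; c="yellow"
lip=CELL[c]-15*np.array([np.cos(yaw),np.sin(yaw),0]); lip[2]=54
p=liptcp(lip,yaw,0); p[2]=160
bot.movel(p,eul(yaw),max_speed=60)
pour(lip,yaw); shot("y_p","side"); shot("y_ps","scene")
unpour(lip,yaw); print(st())
m=pickle.load(open("pics/w_st.pkl","rb"))
print(onplane(m,[(470,170),(640,147),(480,278),(640,251)],22))
i=cv2.imread("pics/y_p.png");j=cv2.imread("pics/y_ps.png")
k=imaging.capture("scene")
f=lambda i,x,y,w,h:cv2.resize(i[y:y+h,x:x+w],(390,300))
d=cv2.imread("pics/scene0.png")
cv2.imwrite("pics/v1.png",np.vstack([np.hstack([f(i,210,180,150,150),f(j,230,220,160,130)]),np.hstack([f(k,230,220,160,130),f(d,155,150,140,95)])]))
E
```

```text
poured t 22.7 op 0.288 gf 88.2 F [-1.2  0.1 -1.7] tcp [535.7  77.8 114.4] q6 -2.45
t 24.6 op 0.289 gf 88.3 F [ 0.1  0.2 -1.2] tcp [529.2 135.6 164.4] q6 -1.56
[[ 530.58730786 -172.32210292   22.        ]
 [ 563.56891691 -387.14370128   22.        ]
 [ 397.0435085  -199.23314989   22.        ]
 [ 431.81350893 -415.53289584   22.        ]]
```

View pics/v1.png

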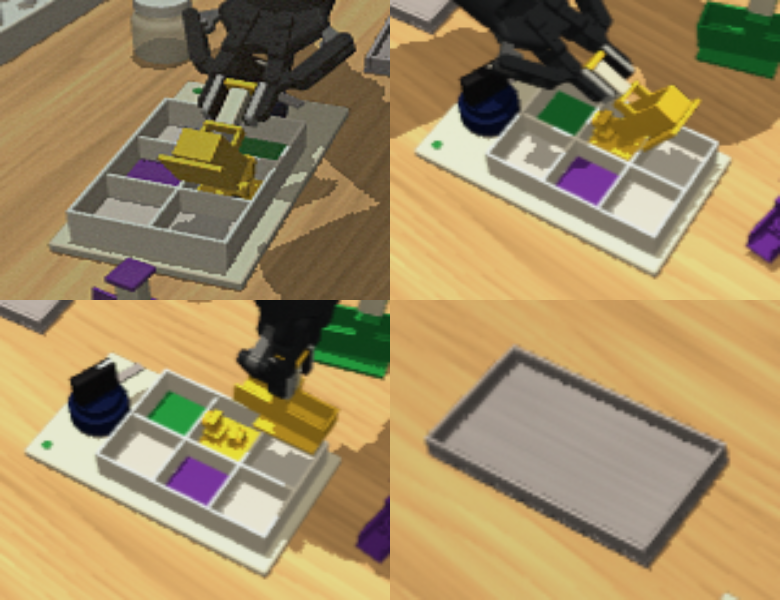

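```bash
python3 - <<'E'
from h import *
np.set_printoptions(suppress=True,precision=1)
m=cam("scene")
t=onplane(m,[(199.9,164.9),(275.2,199.7),(245.5,229.8),(168.6,194.3)],22)
print(t,t.mean(0),np.linalg.norm(t-np.roll(t,-1,0),axis=1))
d=(t[1]+t[2]-t[0]-t[3]);print(np.arctan2(-d[0],d[1]))
E
```

```text
[[ 436.  -461.    22. ]
 [ 407.5 -189.6   22. ]
 [ 533.9 -179.2   22. ]
 [ 571.3 -439.8   22. ]] [ 487.2 -317.4   22. ] [272.9 126.8 263.2 136.9]
0.12324550824218132
```

```bash
cat >> h.py <<'E'
UC=np.array([486,-318,0.]); UY=0.14
def place(off):
    yaw=-np.pi+UY; p=UC+R.from_euler("z",UY).apply([3,off,0])
    s=bot.get_state(); a=s["tcp_pos"]; y0=R.from_euler("xyz",s["orientation"]).as_matrix()[:2,0]; y0=np.arctan2(y0[1],y0[0])
    if y0>1.5: y0-=2*np.pi
    h=np.array([p[0],p[1],165.])
    for f in (.5,1): bot.movel(a+(h-a)*f,eul(y0+(yaw-y0)*f),max_speed=150)
    bot.movel([p[0],p[1],75],max_speed=90)
    print("touch",bot.movel([p[0],p[1],TZ+3],max_speed=25,threshold=5),st())
    bot.grip(0.55); bot.movel([p[0],p[1],170],max_speed=120)
def look(tag):
    bot.move_ptp([400,290,330],[np.pi,0,0]); bot.dwell(.2); return shot(tag)
def cycle(c):
    grasp(c); yaw=PY
    lip,yaw=carry(c,yaw=yaw); pour(lip,yaw); shot(c+"_p","scene"); unpour(lip,yaw); shot(c+"_u","scene")
REF={"purple":(347.5,96.9),"green":(355.1,222.2),"yellow":(215.1,142.0)}
def still(im,c): 
    d=min(np.hypot(*(np.array(b[1])-REF[c])) for b in blobs(im,c)); print(c,"shift px",d); return d<1.5
E
python3 - <<'E'
from h import *
place(-82); print(st())
m,im=look("w_sc2")
ok=still(im,"purple"); still(im,"green")
if ok: cycle("purple"); print(st())
i=imaging.capture("side")
j=cv2.imread("pics/purple_p.png");k=cv2.imread("pics/purple_u.png")
f=lambda i,x,y,w,h:cv2.resize(i[y:y+h,x:x+w],(390,300))
if k is not None: cv2.imwrite("pics/v2.png",np.vstack([np.hstack([f(i,210,140,250,200),f(j,230,220,160,130)]),np.hstack([f(k,230,220,160,130),f(k,155,100,180,150)])]))
E
```

```text
touch True t 30.2 op 0.287 gf 88.5 F [ 0.8 -0.9  3.9] tcp [ 500.5 -399.1   63.6] q6 -0.93
t 31.6 op 0.549 gf 0.0 F [-0.4  0.4 -0.7] tcp [ 500.  -398.3  169.1] q6 -0.93
purple shift px 0.4472135954999325
green shift px 0.44721359549999606
gripped t 37.3 op 0.283 gf 84.2 F [0.5 1.7 5.4] tcp [510.  252.1  58.7] q6 -2.74
lifted t 38.7 op 0.285 gf 85.0 F [ 0.4  0.4 -1.9] tcp [508.9 251.4 159.4] q6 -2.74
over t 40.8 op 0.285 gf 85.1 F [ 0.2 -0.3 -1.7] tcp [587.7 142.9 159.9] q6 -1.56
poured t 45.0 op 0.283 gf 86.0 F [ 0.2 -0.2 -2.3] tcp [594.4  83.9 114.4] q6 -2.40
t 46.9 op 0.284 gf 86.0 F [ 0.3  0.  -1.5] tcp [588.1 141.3 164.4] q6 -1.56
```

View pics/v2.png

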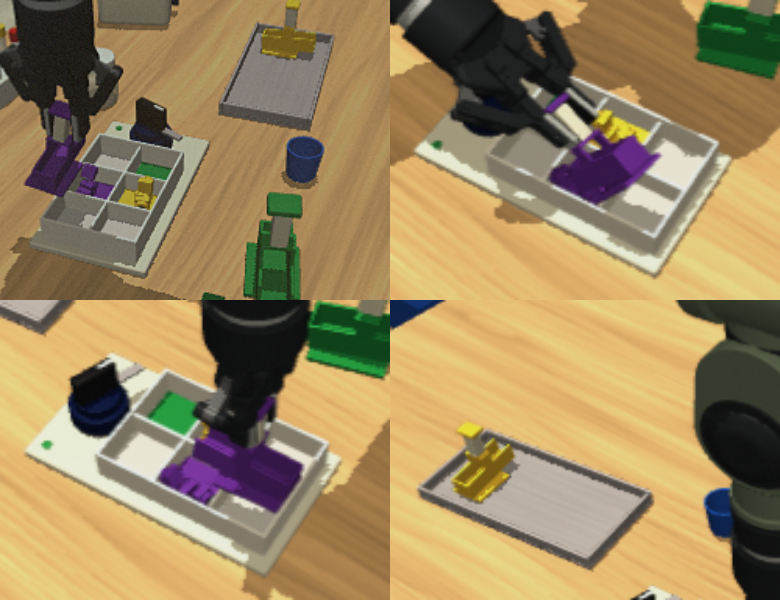

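```bash
python3 - <<'E'
from h import *
place(0); print(st())
m,im=look("w_sc3")
if still(im,"green"):
    cycle("green"); print(st())
    place(82); print(st())
    bot.move_ptp([480,10,330],[np.pi,0,0]); bot.dwell(.2); shot("w_st2"); shot("s_end","scene")
E
```

```text
touch True t 52.0 op 0.283 gf 85.4 F [-0.2  0.5  4.8] tcp [ 489.2 -317.7   63.7] q6 -0.84
t 53.4 op 0.548 gf 0.0 F [0.7 0.3 0.2] tcp [ 488.5 -317.2  169.2] q6 -0.84
green shift px 0.41231056256180465
gripped t 58.8 op 0.284 gf 87.7 F [-0.7 -1.3  5.8] tcp [368.9 240.2  58.5] q6 -2.88
lifted t 60.2 op 0.285 gf 88.1 F [-0.3 -0.1 -1.5] tcp [368.1 240.  159.5] q6 -2.88
over t 63.4 op 0.290 gf 88.1 F [ 0.1 -0.4 -1.6] tcp [535.2  77.8 159.9] q6 -1.67
poured t 67.6 op 0.288 gf 88.3 F [-0.6  0.7  0.2] tcp [541.9  19.  114.4] q6 -2.54
t 69.5 op 0.286 gf 88.3 F [-0.1  0.6 -1.4] tcp [535.6  76.6 164.5] q6 -1.67
touch True t 73.6 op 0.283 gf 88.6 F [-1.4  0.8  5.1] tcp [ 477.6 -236.3   63.5] q6 -0.74
t 75.0 op 0.548 gf 0.0 F [-0.4 -0.1 -1.2] tcp [ 477.  -236.   169.3] q6 -0.74
```

```bash
python3 - <<'E'
import cv2,numpy as np
a=cv2.imread("pics/w_st2.png");b=cv2.imread("pics/s_end.png")
A=cv2.resize(a[0:240,130:530],(780,468))
cv2.imwrite("pics/v3.png",np.hstack([cv2.resize(a[20:260,140:420],(400,343)),cv2.resize(b[140:350,150:395],(400,343))]))
E
```

```text
(no output)
```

View pics/v3.png

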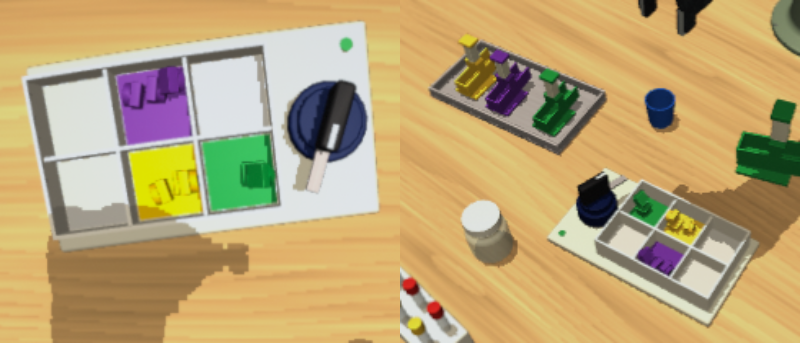

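```bash
python3 - <<'E'
from h import *
np.set_printoptions(suppress=True,precision=1)
m,im=pickle.load(open("pics/w_st2.pkl","rb")),cv2.imread("pics/w_st2.png")
g=cv2.cvtColor(im,cv2.COLOR_BGR2HSV)
# knob base disc (blue), black bar
roi=np.zeros(im.shape[:2],np.uint8); roi[60:150,330:410]=255
for n,k in [("bar",cv2.inRange(im,(0,0,0),(60,60,60))&~cv2.inRange(g,(105,80,20),(130,255,255))),("disc",cv2.inRange(g,(105,80,20),(130,255,255)))]:
    k=cv2.bitwise_and(k,roi); c=max(cv2.findContours(k,0,1)[0],key=cv2.contourArea)
    r=cv2.minAreaRect(c); print(n,cv2.contourArea(c),r, onplane(m,cv2.boxPoints(r),86 if n=="bar" else 40), onplane(m,[r[0]],86 if n=="bar" else 40))
S=C+ST.apply([0,-34-95,0]); print("pred axis",S)
print([onplane(m,[p],z) for p,z in [((140+318/1.4286,20+150/1.4286),54),((140+313/1.4286,20+190/1.4286),54)]])
E
```

```text
bar 734.5 ((374.20001220703125, 102.0999984741211), (16.576393127441406, 51.65871047973633), 15.255120277404785) [[557.7 -34.2  86. ]
 [603.4 -45.9  86. ]
 [599.7 -61.1  86. ]
 [553.7 -49.7  86. ]] [[578.8 -47.7  86. ]]
disc 933.5 ((354.7883605957031, 100.32305145263672), (24.01995086669922, 55.36046600341797), 17.281497955322266) [[560.8 -13.2  40. ]
 [614.8 -29.8  40. ]
 [607.9 -54.1  40. ]
 [553.4 -38.   40. ]] [[584.5 -33.8  40. ]]
pred axis [578.8 -49.8   0. ]
[array([[558.6, -41.1,  54. ]]), array([[529.9, -38.2,  54. ]])]
```

```bash
python3 - <<'E'
from h import *
x,y=579,-48.7; y0=-.257
bot.grip(0.6)
bot.move_ptp([x,y,130],eul(y0)); bot.movel([x,y,59],max_speed=60,threshold=8); print(st())
bot.grip(0.0,effort=60); print(st())
for d in (.3,.6,.9,1.2): bot.movel([x,y,59],eul(y0-d),max_speed=40); print(st(),bot.get_state()["wrist_torque"][2])
bot.dwell(.3); bot.grip(0.6); bot.dwell(.3); bot.movel([x,y,150],max_speed=100)
bot.move_ptp([480,10,330],[np.pi,0,0]); bot.dwell(.2); shot("w_st3"); shot("s_end2","scene")
a=cv2.imread("pics/w_st3.png");b=cv2.imread("pics/s_end2.png")
cv2.imwrite("pics/v4.png",np.hstack([cv2.resize(a[20:260,140:420],(400,343)),cv2.resize(b[140:350,150:395],(400,343))]))
E
```

```text
t 85.0 op 0.600 gf 0.0 F [ 0.1 -0.2  1.4] tcp [579.4 -48.8  59.4] q6 -3.10
t 85.4 op 0.155 gf 59.7 F [-1.9 -1.8  3.7] tcp [579.1 -49.2  59.4] q6 -3.10
t 85.8 op 0.153 gf 59.8 F [-1.1  1.7  5.3] tcp [579.5 -48.3  59.4] q6 -2.80 0.06404268462358807
t 86.3 op 0.150 gf 59.8 F [1.8 5.6 4.7] tcp [580.  -47.7  59.4] q6 -2.50 0.022808062083191603
t 86.7 op 0.149 gf 59.6 F [4.4 7.2 3.3] tcp [580.7 -47.2  59.4] q6 -2.20 -0.1201222592538134
t 87.2 op 0.154 gf 59.3 F [6.4 7.4 1.2] tcp [581.6 -47.   59.5] q6 -1.90 0.13132363343428072
```

View pics/v4.png

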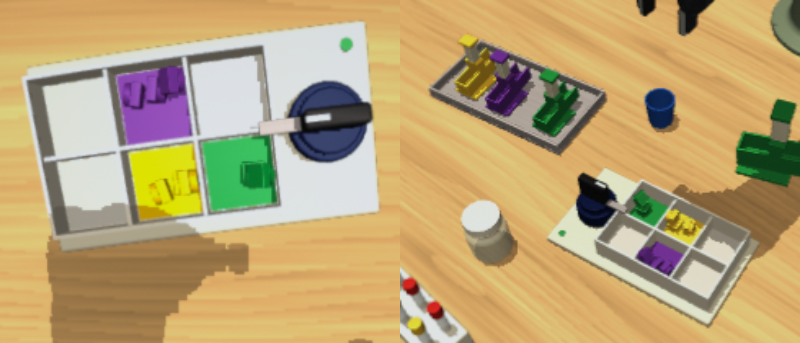

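```bash
python3 - <<'E'
from h import *
m=cam("scene")
for p in [(468,40),(499,58),(549,76)]:
    q=onplane(m,[((p[0]-400)/1.633+150,p[1]/1.633+140)],101)[0]; l=R.from_euler("z",-UY).apply(q-UC)
    print(np.round(q),np.round(l))
E
```

```text
[ 498. -398.  101.] [  1. -81. 101.]
[ 497. -326.  101.] [ 10.  -9. 101.]
[ 478. -233.  101.] [  4.  86. 101.]
```

```bash
python3 - <<'E'
from h import *
bot.move_ptp([400,-310,260],[np.pi,0,0]); bot.dwell(.2); m,im=shot("tray"); print(st())
s=imaging.capture("side")
cv2.imwrite("pics/v5.png",np.hstack([cv2.resize(im[0:300],(500,234)),cv2.resize(s[145:230,340:440],(275,234))]))
E
```

```text
t 95.2 op 0.602 gf 0.0 F [-0.2 -0.7 -0.5] tcp [ 400.6 -309.3  260.3] q6 2.34
```

View pics/v5.png

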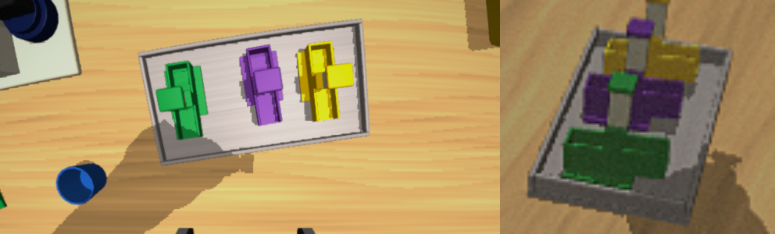

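All three scoops stand flat, upright and empty on the tray floor. The stoppers are in their cells and the clamp is locked.

```bash
python3 -c "
from bench import bot
print(bot.sign_off())"
```

```text
the job is handed in; nothing more can be done
None
```

I handed the job in at about 95 s of the 200 s. In the last pictures every stopper lay in its colour's cell, all three emptied scoops stood upright in the used tray, and the clamp was locked. The hand-in call reported no verdict.

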